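# Sort the bench handful into its trays

## Task

Put the five loose things on the left of the shoe-studio table away in the three wooden holders: the cork sanding block and the cream rubber block each lie flat in a bay of their own in the two-bay tray, the stapler lies on its base in the long narrow tray, and the thread bobbin and the little paint pot each stand upright in a hole of their own in the holed block. Everything must sit right down on the floor of its bay or hole, not propped on a lip. Leave the steel weight and the blue tin where they are.

Things in the scene. Friction and masses are not known exactly. Their poses are not given: they have to be found in the camera images.
- block_tray: shallow tray with two equal bays end to end, 224 x 75 mm, lips 6 mm wide and 12 mm high, floor 6 mm above the table. Pale wood, fixed to the table. Origin: centre of its underside (on the table); z up; x runs along its length. Each bay is 103 mm (along x) by 63 mm inside; the bay centres lie at x = -54.5 and +54.5 mm, y = 0.
- long_tray: shallow tray with one long narrow bay, 162 x 57 mm, lips 6 mm wide and 12 mm high, floor 6 mm above the table. Pale wood, fixed to the table. Origin: centre of its underside (on the table); z up; x runs along its length. The bay is 150 mm (along x) by 45 mm inside, centred on the origin.
- pot_rack: flat wooden block 170 x 76 x 22 mm with two round blind holes in its top. Pale wood, fixed to the table. Origin: centre of its underside (on the table); z up; x runs along its length. Holes 51 mm in diameter and 15 mm deep (hole floor 7 mm above the table), centres at x = -45 and +45 mm, y = 0.
- cork_block: brown cork sanding block, 47 (x) x 83 (y) x 25 (z) mm, about 60 g, lying flat. Origin: centre of its underside; grip it across x.
- rubber_block: pale cream rubber block with rounded edges, 42 (x) x 75 (y) x 22 (z) mm, about 70 g, lying flat. Origin: centre of its underside; grip it across x.
- bobbin: thread bobbin (spool) standing upright, 33 mm in diameter, 50 mm high, about 40 g. Origin: centre of its underside, z up.
- paint_pot: little paint pot with screw cap standing upright, 33 mm in diameter (cap, the top 13 mm, 31 mm), 47 mm high, about 50 g. Origin: centre of its underside, z up.
- weight: bystander: turned steel pattern weight with a knob, 50 mm in diameter, 57 mm high, loose; stays where it is. Origin: centre of its underside.
- tin: bystander: flat round blue tin, 64 mm in diameter, 28 mm high, loose; stays where it is. Origin: centre of its underside.
- stapler: small dark stapler standing on its base, closed (no moving parts), 23 (x) x 126 (y) x 26 (z) mm, long side along y, about 140 g; its upper arm, where it is gripped, is 16 mm wide and spans z = 12 to 26 mm. Origin: centre of its underside; grip it across x.
Things that resemble listed ones, but are neither listed nor needed, are in the scene too. Leave any turquoise look-alike of the pot_rack alone.

How it is judged:
By the outcome, as a careful person would: the job done as asked, in the order asked, and still so for the second after the job is handed in, with the robot touching nothing.
It also fails if it takes over 115 s, if anything falls off the work surface, if the arm or the gripper's body presses on something with over 40 N, if the wrist force passes 120 N, or if a joint passes its speed limit or range.

## Robot

A 6-joint arm with a two-finger parallel gripper is mounted at the origin on a cart in front of the work surface, level with it; the furniture and walls round the work are solid. World frame = base frame: x ahead of the robot, y to its left, z up, the work surface at z = 0. Lengths are in m, angles in rad, forces in N, time in s.
With the tool pointing down it reaches from about 0.3 to 0.775 m from the base axis. Payload 14.6 kg.
Tool frame: the origin (TCP) lies on the centre line of the jaws, within the pads' length; the fingertips stand ctrl.tcp_to_tips ahead of it and the grasp point (between the pads) lies 2 mm behind it (ctrl.tcp_to_tips is the distance from the TCP to the fingertips, in m); z points along the fingers, y is the line along which they close (so a half turn about z gives the same grasp; the last joint's range is limited). The gripper opens to 94 mm and grips with 3 to 60 N. Pads are 16 mm wide; open, the fingers measure 119 mm over their backs; the gripper's body (75 mm by 177 mm) begins 78 mm behind the grasp point.
Start: joints at [1.101, 0.3, 1.521, -0, 1.321, -0.067], TCP at [0.216, 0.506, 0.222] pointing down, gripper open.
Joint ranges: [-3.03, 3.03], [-0.79, 2.21], [0.23, 2.52], [-1.04, 4.18], [0, 3.07], [-2.55, 2.55]. Speed limits (rad/s): [2.22, 2.22, 2.57, 3.14, 3.14, 3.14].

## Interface

Orientations are given as [roll, pitch, yaw] about the fixed x, y, z axes, in that order (R = Rz(yaw) Ry(pitch) Rx(roll)).
In Python, from station import telemetry, viewer, hand_in, ctrl gives the robot as it stands.
- The arm moves only by the tool step_arm, never from a script. Its argument "plan" is a list of rows, each an object of numbers: "dx", "dy", "dz": the shift along the tool's x, y, z scaled (see below); "rx", "ry", "rz": the turn, a rotation vector about the tool's x, y, z scaled (see below); "claw": the closure, from 0 (fully open) to 1 (shut). In form: [{"dx": .., "dy": .., "dz": .., "rx": .., "ry": .., "rz": .., "claw": ..}, ...]. A call has 1 to 10 rows; each row shifts and turns the commanded pose from where the row before left it, along the tool's axes as they then stand; what a row does not reach is not made up. The controller multiplies each number of a shift by 0.1 m and each number of a turn by 90 degrees. A row lasts 1/10 s, in which the tool goes at most 50 mm and 8.59 degrees, less where a joint would pass 70% of its speed; a pose out of reach is approached as far as the arm can. A call with a number of a shift or a turn outside -1 to 1 is refused whole. A call with a gripper value outside its range is refused whole. The fingers move at their own pace and stop on an object; "grip_force" is the grip in N (left out, the last holds). Time passes only in rows, so rows that do not move let the fingers close. It gives the time, the measured TCP pose, the force, the opening and the grip force at its end, in the units of the state.
- telemetry.get_obs(): the state, without advancing time (a new reading comes with each control period).
- viewer.camera(name): name is "scene" or "side" or "wrist"; returns a dict with "img" (420x560x3 uint8, red, green, blue), "z_map" (420x560 float32, m along the optical axis (not along the pixel's ray), 0 where there is no reading), "fx", "fy", "cx", "cy" (pixels), "dist" ([k1, k2, p1, p2, k3] as OpenCV has them; the pictures are not rectified), "R" (3x3) and "t" (3): a world point X has camera coordinates R X + t; the wrist camera has in their place "tool_from_camera" (4x4, takes a point from camera to tool coordinates, whose origin is the TCP and whose axes are the flange's). Camera axes: x right, y down, z forward; pixel columns grow to the right and rows downward; lengths in m; the calibration is good to about 2 mm. A picture is of the moment at which its call begins: read the wrist's pose just before it.
- hand_in(): hands the job in; it is judged then, once.
Trained networks look in a picture, given as the dict that the camera call returned (one of the last four; its "shot" number tells which), for a name from the list of things; names that differ only in an ending like _2 or _b are one class to them, and where a whole thing is asked for, a point or a joint stands for the part that bears it (a point fixed in the world has none). Each returns a list of dicts, best first, with "score" (0 to 1); they miss things now and then, are a little off and sometimes report something else, mostly with a low value. They report only what shows in the picture. A call takes as long as a camera call. They do not tell look-alikes from the thing itself.
- viewer.recognise(target, picture): "rect" ([left, top, right, bottom] in pixels, round what is visible of it).
The state is a dict: "time_s": time; "qpos": joint angles; "joint_vel": joint speeds; "tau": joint torques, N m; "ee_pos": TCP position; "eef_rot": TCP orientation; "force": force on the tool from outside, world axes, zero at the start; "moment": the same for the moment, N m; "grip_width": finger opening in m; "grip_force": force on a finger pad.
Only numpy, scipy, OpenCV 4.12 (cv2) and the standard library are available. Lean on these libraries where they do the work, as an engineer would, in place of code of your own. Each camera call takes 0.05 s, during which the arm holds its last target. There are 200 camera calls.

## Working session

There is one attempt and no reset: what is moved stays moved. The work goes in short steps, Python scripts to look and compute and a tool call to move; the robot and the scene stay as the last step left them, time stands still between calls to the robot, and variables do not carry over. Pictures are saved under pics/ and viewed, at most 14 in all, crops included, and the job is handed in when it is done.

Besides the shell and the picture viewer there is one more tool, called after "Request:" by a JSON object that holds its "name" and its "arguments", one argument or row to a line. step_arm: Moves the arm, as the interface text tells. Shifts and turns lie within -1 to 1; 1 stands for 0.1 m of shift or 90 degrees of turn. Its arguments: {"type":"object","properties":{"plan":{"type":"array"},"grip_force":{"type":"number"}},"required":["plan"]}

```bash
mkdir -p pics; ls; cat > h.py <<'E'
import numpy as np,cv2
from station import telemetry, viewer, ctrl
def world(c,us,vs,zs=None,plane=None,T=None):
    """pixels -> world; with depth z_map or on plane z"""
    K=np.array([[c['fx'],0,c['cx']],[0,c['fy'],c['cy']],[0,0,1]])
    p=cv2.undistortPoints(np.c_[us,vs].astype(np.float64).reshape(-1,1,2),K,np.array(c['dist'],float)).reshape(-1,2)
    r=np.c_[p,np.ones(len(p))]
    R=np.array(c['R']);t=np.array(c['t'])
    if plane is None: return (r*np.asarray(zs).reshape(-1,1)-t)@R
    o=-t@R; d=r@R
    return o+d*((plane-o[2])/d[:,2])[:,None]
def cloud(c):
    v,u=np.nonzero(c['z_map']>0)
    return world(c,u,v,c['z_map'][v,u]),u,v
E
cat > a.py <<'E'
from h import *
import pickle
o=telemetry.get_obs(); print({k:np.round(v,3).tolist() for k,v in o.items()}, ctrl.tcp_to_tips)
for n in ['scene','side']:
    c=viewer.camera(n); cv2.imwrite(f'pics/{n}0.png',c['img'][:,:,::-1]); pickle.dump(c,open(n+'.pkl','wb'))
    print(n,np.round(-np.array(c['t'])@np.array(c['R']),3))
    for k in 'block_tray long_tray pot_rack cork_block rubber_block bobbin paint_pot weight tin stapler'.split():
        for d in viewer.recognise(k,c)[:3]: 
            r=d['rect'];u,v=int((r[0]+r[2])/2),int((r[1]+r[3])/2)
            print(k,round(d['score'],2),np.round(r).astype(int).tolist(),np.round(world(c,[u],[v],[c['z_map'][v,u]])[0],3))
E
python3 a.py
```

```text
pics
{'time_s': 0.0, 'qpos': [1.101, 0.3, 1.522, 0.0, 1.321, -0.067], 'joint_vel': [-0.0, -0.0, 0.0, -0.0, 0.001, -0.0], 'tau': [0.002, -53.18, -35.275, 0.071, 0.024, -0.0], 'ee_pos': [0.215, 0.506, 0.222], 'eef_rot': [-3.14, -0.0, 2.739], 'force': [1.423, 1.411, 0.138], 'moment': [0.004, -0.022, -0.014], 'grip_force': 0.0, 'grip_width': 0.094} 0.017
scene [-0.005 -0.409  0.74 ]
block_tray 0.89 [302, 238, 389, 312] [ 0.497 -0.172  0.007]
long_tray 0.91 [384, 289, 449, 357] [ 0.491 -0.35   0.007]
pot_rack 0.93 [278, 201, 342, 257] [ 0.545 -0.033  0.019]
pot_rack 0.66 [152, 131, 205, 171] [0.534 0.475 0.021]
pot_rack 0.55 [180, 183, 199, 219] [0.408 0.268 0.027]
cork_block 0.96 [216, 170, 243, 194] [0.535 0.248 0.023]
rubber_block 0.57 [261, 163, 288, 185] [0.645 0.176 0.022]
bobbin 0.73 [217, 213, 235, 237] [0.405 0.125 0.035]
paint_pot 0.62 [280, 202, 342, 261] [ 0.54  -0.04   0.022]
paint_pot 0.46 [262, 190, 274, 212] [0.542 0.105 0.032]
weight 0.52 [222, 140, 243, 160] [0.639 0.342 0.035]
tin 0.86 [136, 170, 159, 192] [0.383 0.421 0.027]
stapler 0.85 [177, 184, 202, 221] [0.405 0.265 0.027]
side [0.303 1.036 0.545]
block_tray 0.76 [260, 177, 328, 192] [ 0.503 -0.176  0.008]
long_tray 0.97 [279, 160, 328, 173] [ 0.5   -0.341  0.006]
pot_rack 0.96 [148, 308, 250, 352] [0.551 0.512 0.022]
pot_rack 0.67 [236, 192, 300, 213] [ 0.547 -0.005  0.021]
cork_block 0.61 [226, 240, 261, 268] [0.54  0.268 0.026]
rubber_block 0.6 [195, 224, 227, 249] [0.637 0.209 0.023]
bobbin 0.6 [302, 215, 314, 245] [0.412 0.148 0.037]
paint_pot 0.48 [249, 212, 260, 234] [0.55  0.133 0.028]
weight 0.93 [168, 254, 198, 285] [0.641 0.369 0.036]
tin 0.6 [274, 303, 312, 336] [0.395 0.458 0.028]
stapler 0.96 [274, 255, 316, 289] [0.418 0.307 0.021]
```

View pics/scene0.png

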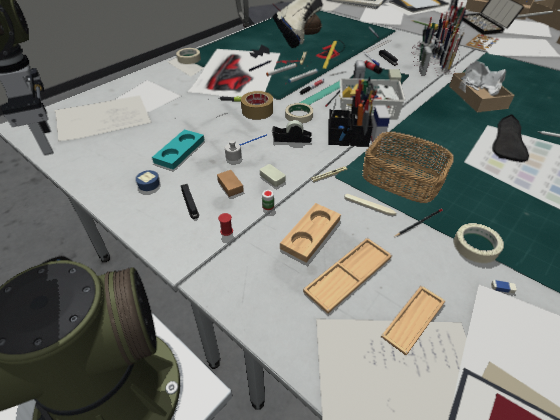

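View pics/side0.png

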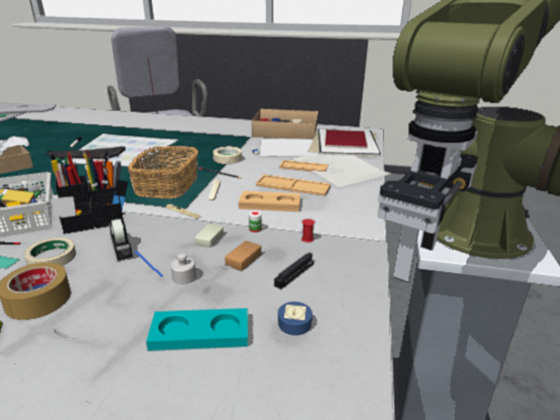

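```bash
cat > b.py <<'E'
from h import *
import pickle
for n in ['scene','side']:
    c=pickle.load(open(n+'.pkl','rb')); P,u,v=cloud(c)
    m=(P[:,2]>0.009)&(P[:,2]<0.07)&(P[:,0]>.28)&(P[:,0]<.8)&(abs(P[:,1])<.6)
    im=np.zeros(c['z_map'].shape,np.uint8); im[v[m],u[m]]=1
    # table check
    t=(abs(P[:,2])<0.008)&(P[:,0]>.3)&(P[:,0]<.75)&(abs(P[:,1])<.5); print(n,'table z',np.median(P[t,2]))
    k,lab,st,_=cv2.connectedComponentsWithStats(im)
    L=lab[v,u]
    for i in range(1,k):
        if st[i,4]<40: continue
        Q=P[(L==i)]; zt=np.percentile(Q[:,2],97); T=Q[Q[:,2]>zt-.006]
        (cx,cy),(w,h),a=cv2.minAreaRect((T[:,:2]*1000).astype(np.float32))
        px=c['img'][v[L==i],u[L==i]].mean(0)
        print(st[i].tolist(),'top %.3f'%zt,'c',round(cx),round(cy),'wh',round(w),round(h),'ang',round(a,1),'rgb',px.astype(int))
E
python3 b.py
```

```text
scene table z 0.0008495536677990136
[152, 129, 52, 38, 801] top 0.024 c 554 498 wh 173 80 ang 16.4 rgb [ 44 126 125]
[272, 129, 7, 11, 48] top 0.038 c 797 307 wh 16 19 ang 48.5 rgb [25 25 26]
[225, 134, 42, 25, 284] top 0.056 c 648 350 wh 19 18 ang 76.3 rgb [114 118 124]
[260, 164, 26, 21, 310] top 0.024 c 649 187 wh 78 44 ang 82.0 rgb [172 176 157]
[136, 170, 24, 19, 348] top 0.029 c 393 436 wh 63 62 ang 10.8 rgb [ 99 108 115]
[217, 170, 26, 24, 390] top 0.026 c 543 255 wh 84 47 ang 70.1 rgb [146 113  82]
[181, 184, 16, 31, 214] top 0.027 c 419 285 wh 118 17 ang 64.1 rgb [44 45 46]
[262, 190, 12, 18, 194] top 0.049 c 551 115 wh 29 30 ang 49.7 rgb [117 104  94]
[280, 203, 61, 58, 1365] top 0.024 c 548 -33 wh 172 78 ang 7.2 rgb [185 153 113]
[218, 213, 14, 20, 209] top 0.052 c 414 134 wh 30 30 ang 6.7 rgb [116  43  45]
[454, 225, 49, 36, 664] top 0.032 c 764 -360 wh 100 71 ang 89.7 rgb [146 143 126]
[303, 238, 89, 74, 677] top 0.014 c 507 -175 wh 76 226 ang 83.7 rgb [191 159 119]
[492, 280, 25, 12, 171] top 0.014 c 698 -450 wh 22 46 ang 27.3 rgb [118 132 154]
[382, 286, 63, 68, 536] t
[... 752 characters left out ...]
, 21, 224] top 0.052 c 413 136 wh 33 29 ang 65.5 rgb [145  49  53]
[196, 224, 28, 22, 397] top 0.024 c 649 189 wh 78 45 ang 82.9 rgb [185 187 167]
[225, 241, 37, 27, 600] top 0.026 c 542 257 wh 85 47 ang 69.8 rgb [161 120  80]
[122, 243, 11, 13, 50] top 0.041 c 794 319 wh 19 6 ang 47.6 rgb [77 76 76]
[134, 251, 29, 26, 105] top 0.032 c 758 330 wh 7 38 ang 57.1 rgb [ 88 119 188]
[170, 253, 25, 29, 540] top 0.057 c 648 352 wh 17 18 ang 46.3 rgb [162 160 158]
[274, 253, 39, 34, 450] top 0.028 c 418 289 wh 121 17 ang 64.4 rgb [43 43 45]
[278, 302, 35, 31, 899] top 0.030 c 393 440 wh 62 63 ang 7.8 rgb [112 124 136]
[146, 308, 102, 41, 3035] top 0.025 c 554 500 wh 170 80 ang 15.7 rgb [  5 157 159]
```

Both pictures show the pale rack, two-bay tray and long tray on the right (scene px ~310,232 / 347,275 / 414,320). The five loose things lie left of them, and the turquoise rack (178,148) is a decoy. The two cameras agree to about 2 mm. I start with the cork block.

Request:
{"name": "step_arm", "arguments": {
  "plan": [
    {"dx":-0.4,"dy":-0.1,"claw":0},
    {"dx":-0.4,"dy":-0.1,"claw":0},
    {"dx":-0.4,"dy":-0.1,"claw":0},
    {"dx":-0.4,"dy":-0.1,"claw":0},
    {"dx":-0.4,"dy":-0.1,"claw":0},
    {"dx":-0.4,"dy":-0.1,"claw":0},
    {"dx":-0.4,"dy":-0.1,"claw":0},
    {"dx":-0.4,"dy":-0.1,"claw":0},
    {"dx":-0.4,"dy":-0.1,"claw":0},
    {"dx":-0.4,"dy":-0.1,"claw":0}
  ],
  "grip_force": 20
}}

```text
$.plan[0]: bad value
```

Request:
{"name": "step_arm", "arguments": {
  "plan": [
    {"rz":0.095,"dz":0.1,"claw":0},
    {"rz":0.095,"dz":0.1,"claw":0},
    {"rz":0.095,"dz":0.1,"claw":0},
    {"rz":0.095,"dz":0.1,"claw":0},
    {"rz":0.095,"dz":0.1,"claw":0},
    {"rz":0.095,"dz":0.1,"claw":0},
    {"rz":0.095,"dz":0.1,"claw":0},
    {"rz":0.095,"dz":0.1,"claw":0},
    {"rz":0.095,"dz":0.1,"claw":0},
    {"rz":0.095,"dz":0.1,"claw":0}
  ]
}}

```text
$.plan[0]: bad value
```

Request:
{"name": "step_arm", "arguments": {
  "plan": [
    {"dx":-0.4,"dy":-0.1,"dz":0,"rx":0,"ry":0,"rz":0,"claw":0},
    {"dx":-0.4,"dy":-0.1,"dz":0,"rx":0,"ry":0,"rz":0,"claw":0},
    {"dx":-0.4,"dy":-0.1,"dz":0,"rx":0,"ry":0,"rz":0,"claw":0},
    {"dx":-0.4,"dy":-0.1,"dz":0,"rx":0,"ry":0,"rz":0,"claw":0},
    {"dx":-0.4,"dy":-0.1,"dz":0,"rx":0,"ry":0,"rz":0,"claw":0},
    {"dx":-0.4,"dy":-0.1,"dz":0,"rx":0,"ry":0,"rz":0,"claw":0},
    {"dx":-0.4,"dy":-0.1,"dz":0,"rx":0,"ry":0,"rz":0,"claw":0},
    {"dx":-0.4,"dy":-0.1,"dz":0,"rx":0,"ry":0,"rz":0,"claw":0},
    {"dx":-0.4,"dy":-0.1,"dz":0,"rx":0,"ry":0,"rz":0,"claw":0},
    {"dx":-0.4,"dy":-0.1,"dz":0,"rx":0,"ry":0,"rz":0,"claw":0}
  ],
  "grip_force": 20
}}

```text
time_s: 2.1
ee_pos: [0.5456, 0.2559, 0.2225]
eef_rot: [3.141, 0.0, 2.739]
force: [-1.1, 0.1, -0.3]
grip_width: 0.0938
grip_force: 0.0
```

Request:
{"name": "step_arm", "arguments": {
  "plan": [
    {"dx":0,"dy":0,"dz":0.1,"rx":0,"ry":0,"rz":0.095,"claw":0},
    {"dx":0,"dy":0,"dz":0.1,"rx":0,"ry":0,"rz":0.095,"claw":0},
    {"dx":0,"dy":0,"dz":0.1,"rx":0,"ry":0,"rz":0.095,"claw":0},
    {"dx":0,"dy":0,"dz":0.1,"rx":0,"ry":0,"rz":0.095,"claw":0},
    {"dx":0,"dy":0,"dz":0.1,"rx":0,"ry":0,"rz":0.095,"claw":0},
    {"dx":0,"dy":0,"dz":0.1,"rx":0,"ry":0,"rz":0.095,"claw":0},
    {"dx":0,"dy":0,"dz":0.1,"rx":0,"ry":0,"rz":0.095,"claw":0},
    {"dx":0,"dy":0,"dz":0.1,"rx":0,"ry":0,"rz":0.095,"claw":0},
    {"dx":0,"dy":0,"dz":0.1,"rx":0,"ry":0,"rz":0.095,"claw":0},
    {"dx":0,"dy":0,"dz":0.1,"rx":0,"ry":0,"rz":0.095,"claw":0}
  ]
}}

```text
time_s: 3.1
ee_pos: [0.5444, 0.2572, 0.122]
eef_rot: [-3.142, 0.0, 1.24]
force: [-1.2, 0.0, -0.4]
grip_width: 0.094
grip_force: 0.0
```

Request:
{"name": "step_arm", "arguments": {
  "plan": [
    {"dx":-0.015,"dy":0,"dz":0.24,"rx":0,"ry":0,"rz":0.012,"claw":0},
    {"dx":0,"dy":0,"dz":0.3,"rx":0,"ry":0,"rz":0,"claw":0},
    {"dx":0,"dy":0,"dz":0.25,"rx":0,"ry":0,"rz":0,"claw":0},
    {"dx":0,"dy":0,"dz":0.15,"rx":0,"ry":0,"rz":0,"claw":0},
    {"dx":0,"dy":0,"dz":0,"rx":0,"ry":0,"rz":0,"claw":1},
    {"dx":0,"dy":0,"dz":0,"rx":0,"ry":0,"rz":0,"claw":1},
    {"dx":0,"dy":0,"dz":0,"rx":0,"ry":0,"rz":0,"claw":1},
    {"dx":0,"dy":0,"dz":0,"rx":0,"ry":0,"rz":0,"claw":1},
    {"dx":0,"dy":0,"dz":0,"rx":0,"ry":0,"rz":0,"claw":1},
    {"dx":0,"dy":0,"dz":0,"rx":0,"ry":0,"rz":0,"claw":1}
  ]
}}

```text
time_s: 4.1
ee_pos: [0.544, 0.2558, 0.0289]
eef_rot: [3.141, -0.0, 1.228]
force: [-0.5, 0.0, -0.0]
grip_width: 0.0494
grip_force: 0.0
```

Request:
{"name": "step_arm", "arguments": {
  "plan": [
    {"dx":0,"dy":0,"dz":0,"rx":0,"ry":0,"rz":0,"claw":1},
    {"dx":0,"dy":0,"dz":0,"rx":0,"ry":0,"rz":0,"claw":1},
    {"dx":0,"dy":0,"dz":0,"rx":0,"ry":0,"rz":0,"claw":1},
    {"dx":0,"dy":0,"dz":-0.1,"rx":0,"ry":0,"rz":0,"claw":1},
    {"dx":0,"dy":0,"dz":-0.2,"rx":0,"ry":0,"rz":0,"claw":1},
    {"dx":0,"dy":0,"dz":-0.2,"rx":0,"ry":0,"rz":0,"claw":1},
    {"dx":0,"dy":0,"dz":-0.2,"rx":0,"ry":0,"rz":0,"claw":1},
    {"dx":0,"dy":0,"dz":-0.2,"rx":0,"ry":0,"rz":0,"claw":1},
    {"dx":0,"dy":0,"dz":-0.1,"rx":0,"ry":0,"rz":0,"claw":1}
  ]
}}

```text
time_s: 5.0
ee_pos: [0.5444, 0.256, 0.1306]
eef_rot: [3.14, -0.002, 1.228]
force: [0.5, 0.8, -0.3]
grip_width: 0.0459
grip_force: 20.0
```

Request:
{"name": "step_arm", "arguments": {
  "plan": [
    {"dx":-0.405,"dy":0.161,"dz":0,"rx":0,"ry":0,"rz":0,"claw":1},
    {"dx":-0.405,"dy":0.161,"dz":0,"rx":0,"ry":0,"rz":0,"claw":1},
    {"dx":-0.405,"dy":0.161,"dz":0,"rx":0,"ry":0,"rz":0,"claw":1},
    {"dx":-0.405,"dy":0.161,"dz":0,"rx":0,"ry":0,"rz":0,"claw":1},
    {"dx":-0.405,"dy":0.161,"dz":0,"rx":0,"ry":0,"rz":0,"claw":1},
    {"dx":-0.405,"dy":0.161,"dz":0,"rx":0,"ry":0,"rz":0,"claw":1},
    {"dx":-0.405,"dy":0.161,"dz":0,"rx":0,"ry":0,"rz":0,"claw":1},
    {"dx":-0.405,"dy":0.161,"dz":0,"rx":0,"ry":0,"rz":0,"claw":1},
    {"dx":-0.405,"dy":0.161,"dz":0,"rx":0,"ry":0,"rz":0,"claw":1},
    {"dx":-0.405,"dy":0.161,"dz":0,"rx":0,"ry":0,"rz":0,"claw":1}
  ]
}}

```text
time_s: 6.0
ee_pos: [0.5589, -0.1816, 0.1284]
eef_rot: [-3.141, -0.0, 1.228]
force: [0.5, -0.1, -0.5]
grip_width: 0.046
grip_force: 20.0
```

Request:
{"name": "step_arm", "arguments": {
  "plan": [
    {"dx":0,"dy":0,"dz":0,"rx":0,"ry":0,"rz":0.095,"claw":1},
    {"dx":0,"dy":0,"dz":0,"rx":0,"ry":0,"rz":0.095,"claw":1},
    {"dx":0,"dy":0,"dz":0,"rx":0,"ry":0,"rz":0.095,"claw":1},
    {"dx":0,"dy":0,"dz":0,"rx":0,"ry":0,"rz":0.095,"claw":1},
    {"dx":0,"dy":0,"dz":0,"rx":0,"ry":0,"rz":0.095,"claw":1},
    {"dx":0,"dy":0,"dz":0,"rx":0,"ry":0,"rz":0.095,"claw":1},
    {"dx":0,"dy":0,"dz":0,"rx":0,"ry":0,"rz":0.095,"claw":1},
    {"dx":0,"dy":0,"dz":0,"rx":0,"ry":0,"rz":0.095,"claw":1},
    {"dx":0,"dy":0,"dz":0,"rx":0,"ry":0,"rz":0.095,"claw":1},
    {"dx":0,"dy":0,"dz":0,"rx":0,"ry":0,"rz":0,"claw":1}
  ]
}}

```text
time_s: 7.0
ee_pos: [0.5591, -0.1798, 0.1282]
eef_rot: [-3.141, 0.001, -0.118]
force: [-0.0, 0.4, -0.7]
grip_width: 0.0458
grip_force: 20.0
```

Request:
{"name": "step_arm", "arguments": {
  "plan": [
    {"dx":0,"dy":0,"dz":0.2,"rx":0,"ry":0,"rz":0,"claw":1},
    {"dx":0,"dy":0,"dz":0.25,"rx":0,"ry":0,"rz":0,"claw":1},
    {"dx":0,"dy":0,"dz":0.2,"rx":0,"ry":0,"rz":0,"claw":1},
    {"dx":0,"dy":0,"dz":0.12,"rx":0,"ry":0,"rz":0,"claw":1},
    {"dx":0,"dy":0,"dz":0.07,"rx":0,"ry":0,"rz":0,"claw":1},
    {"dx":0,"dy":0,"dz":0.04,"rx":0,"ry":0,"rz":0,"claw":1},
    {"dx":0,"dy":0,"dz":0.04,"rx":0,"ry":0,"rz":0,"claw":1},
    {"dx":0,"dy":0,"dz":0,"rx":0,"ry":0,"rz":0,"claw":1},
    {"dx":0,"dy":0,"dz":0,"rx":0,"ry":0,"rz":0,"claw":1}
  ]
}}

```text
time_s: 7.9
ee_pos: [0.5595, -0.1799, 0.0369]
eef_rot: [3.141, -0.001, -0.115]
force: [-0.5, -0.7, 0.0]
grip_width: 0.046
grip_force: 20.0
```

Request:
{"name": "step_arm", "arguments": {
  "plan": [
    {"dx":0,"dy":0,"dz":0.012,"rx":0,"ry":0,"rz":0,"claw":1},
    {"dx":0,"dy":0,"dz":0,"rx":0,"ry":0,"rz":0,"claw":0.2},
    {"dx":0,"dy":0,"dz":0,"rx":0,"ry":0,"rz":0,"claw":0.2},
    {"dx":0,"dy":0,"dz":0,"rx":0,"ry":0,"rz":0,"claw":0.2},
    {"dx":0,"dy":0,"dz":0,"rx":0,"ry":0,"rz":0,"claw":0.2},
    {"dx":0,"dy":0,"dz":-0.2,"rx":0,"ry":0,"rz":0,"claw":0.2},
    {"dx":0,"dy":0,"dz":-0.3,"rx":0,"ry":0,"rz":0,"claw":0.2},
    {"dx":0,"dy":0,"dz":-0.3,"rx":0,"ry":0,"rz":0,"claw":0},
    {"dx":0,"dy":0,"dz":-0.2,"rx":0,"ry":0,"rz":0,"claw":0}
  ]
}}

```text
time_s: 8.8
ee_pos: [0.5597, -0.18, 0.1375]
eef_rot: [3.141, -0.002, -0.115]
force: [0.4, 0.5, -0.7]
grip_width: 0.0874
grip_force: 0.0
```

Request:
{"name": "step_arm", "arguments": {
  "plan": [
    {"dx":0.046,"dy":-0.376,"dz":0,"rx":0,"ry":0,"rz":0,"claw":0},
    {"dx":0.046,"dy":-0.376,"dz":0,"rx":0,"ry":0,"rz":0,"claw":0},
    {"dx":0.046,"dy":-0.376,"dz":0,"rx":0,"ry":0,"rz":0,"claw":0},
    {"dx":0.046,"dy":-0.376,"dz":0,"rx":0,"ry":0,"rz":0,"claw":0},
    {"dx":0.046,"dy":-0.376,"dz":0,"rx":0,"ry":0,"rz":0,"claw":0},
    {"dx":0.046,"dy":-0.376,"dz":0,"rx":0,"ry":0,"rz":0,"claw":0},
    {"dx":0.046,"dy":-0.376,"dz":0,"rx":0,"ry":0,"rz":0,"claw":0},
    {"dx":0.046,"dy":-0.376,"dz":0,"rx":0,"ry":0,"rz":0,"claw":0},
    {"dx":0.046,"dy":-0.376,"dz":0,"rx":0,"ry":0,"rz":0,"claw":0},
    {"dx":0.046,"dy":-0.376,"dz":0,"rx":0,"ry":0,"rz":0,"claw":0}
  ]
}}

```text
time_s: 9.8
ee_pos: [0.6484, 0.19, 0.1353]
eef_rot: [3.142, 0.0, -0.115]
force: [0.5, -0.6, -0.8]
grip_width: 0.0939
grip_force: 0.0
```

Request:
{"name": "step_arm", "arguments": {
  "plan": [
    {"dx":0,"dy":0,"dz":0,"rx":0,"ry":0,"rz":-0.095,"claw":0},
    {"dx":0,"dy":0,"dz":0,"rx":0,"ry":0,"rz":-0.095,"claw":0},
    {"dx":0,"dy":0,"dz":0,"rx":0,"ry":0,"rz":-0.095,"claw":0},
    {"dx":0,"dy":0,"dz":0,"rx":0,"ry":0,"rz":-0.095,"claw":0},
    {"dx":0,"dy":0,"dz":0,"rx":0,"ry":0,"rz":-0.095,"claw":0},
    {"dx":0,"dy":0,"dz":0,"rx":0,"ry":0,"rz":-0.095,"claw":0},
    {"dx":0,"dy":0,"dz":0,"rx":0,"ry":0,"rz":-0.095,"claw":0},
    {"dx":0,"dy":0,"dz":0,"rx":0,"ry":0,"rz":-0.095,"claw":0},
    {"dx":0,"dy":0,"dz":0,"rx":0,"ry":0,"rz":-0.095,"claw":0},
    {"dx":0,"dy":0,"dz":0,"rx":0,"ry":0,"rz":-0.095,"claw":0}
  ]
}}

```text
time_s: 10.8
ee_pos: [0.6482, 0.1884, 0.1352]
eef_rot: [-3.141, 0.0, 1.383]
force: [0.4, 0.2, 1.0]
grip_width: 0.094
grip_force: 0.0
```

```bash
cat > s.py <<'E'
import pickle,cv2,sys
from station import viewer
for n in ['scene','side']:
    c=viewer.camera(n); pickle.dump(c,open(n+'.pkl','wb')); cv2.imwrite(f'pics/{n}{sys.argv[1]}.png',c['img'][:,:,::-1])
E
python3 s.py 1; python3 b.py; python3 -c "
import cv2;a=cv2.imread('pics/scene1.png')[180:380,150:460];cv2.imwrite('pics/c1.png',cv2.resize(a,None,fx=2.5,fy=2.5))"
```

```text
scene table z 0.0007769248815705536
[152, 129, 52, 38, 805] top 0.024 c 552 499 wh 174 81 ang 16.4 rgb [ 48 134 134]
[272, 130, 8, 10, 48] top 0.037 c 793 305 wh 11 20 ang 3.7 rgb [27 27 28]
[225, 140, 26, 19, 259] top 0.056 c 646 349 wh 21 15 ang 45.1 rgb [128 130 131]
[260, 164, 26, 21, 317] top 0.024 c 649 187 wh 78 44 ang 81.8 rgb [184 187 168]
[136, 170, 24, 19, 348] top 0.029 c 393 436 wh 62 61 ang 75.2 rgb [107 117 124]
[181, 184, 16, 31, 213] top 0.028 c 419 284 wh 118 16 ang 63.5 rgb [48 49 50]
[262, 190, 12, 18, 198] top 0.049 c 552 116 wh 30 30 ang 82.7 rgb [92 89 78]
[280, 203, 61, 58, 1377] top 0.024 c 548 -34 wh 172 78 ang 7.3 rgb [171 142 105]
[218, 213, 14, 20, 207] top 0.052 c 414 134 wh 33 30 ang 15.4 rgb [125  47  49]
[454, 225, 49, 36, 664] top 0.032 c 764 -360 wh 72 100 ang 0.0 rgb [156 154 135]
[304, 238, 88, 74, 1368] top 0.031 c 559 -180 wh 47 84 ang 83.3 rgb [177 144 106]
[493, 280, 24, 11, 173] top 0.014 c 699 -450 wh 22 47 ang 31.8 rgb [124 139 165]
[382, 286, 63, 68, 526] top 0.014 c 497 -341 wh 56 163 ang 88.3 rgb [200 167 124]
[448, 362, 109, 58, 3884] t
[... 508 characters left out ...]
 20, 228] top 0.049 c 550 120 wh 30 29 ang 66.4 rgb [ 95 104  86]
[302, 219, 14, 22, 221] top 0.052 c 413 136 wh 32 32 ang 57.3 rgb [140  45  49]
[196, 224, 28, 22, 395] top 0.024 c 648 188 wh 78 43 ang 83.2 rgb [180 183 163]
[122, 243, 10, 13, 47] top 0.043 c 795 318 wh 19 8 ang 51.1 rgb [74 73 73]
[134, 251, 29, 26, 105] top 0.031 c 756 332 wh 7 43 ang 57.5 rgb [ 86 116 185]
[170, 253, 25, 29, 534] top 0.057 c 648 352 wh 17 18 ang 62.7 rgb [159 157 155]
[274, 253, 39, 34, 450] top 0.028 c 417 286 wh 117 17 ang 63.5 rgb [42 42 44]
[278, 302, 35, 31, 893] top 0.030 c 392 440 wh 62 63 ang 11.9 rgb [110 122 133]
[146, 308, 102, 41, 3057] top 0.025 c 554 501 wh 170 80 ang 16.0 rgb [  5 154 156]
```

View pics/c1.png

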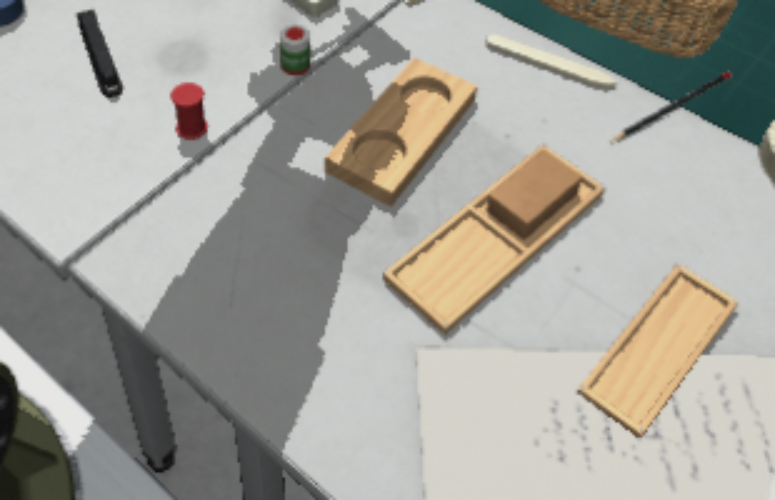

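The crop shows the cork block flat in the far bay (≈535,190). Its top is at 31 mm, so it is on the floor. Next is the rubber block.

Request:
{"name": "step_arm", "arguments": {
  "plan": [
    {"dx":0,"dy":0,"dz":0.3,"rx":0,"ry":0,"rz":-0.037,"claw":0},
    {"dx":0,"dy":0,"dz":0.35,"rx":0,"ry":0,"rz":0,"claw":0},
    {"dx":0,"dy":0,"dz":0.28,"rx":0,"ry":0,"rz":0,"claw":0},
    {"dx":0,"dy":0,"dz":0.15,"rx":0,"ry":0,"rz":0,"claw":0},
    {"dx":0,"dy":0,"dz":0,"rx":0,"ry":0,"rz":0,"claw":1},
    {"dx":0,"dy":0,"dz":0,"rx":0,"ry":0,"rz":0,"claw":1},
    {"dx":0,"dy":0,"dz":0,"rx":0,"ry":0,"rz":0,"claw":1},
    {"dx":0,"dy":0,"dz":0,"rx":0,"ry":0,"rz":0,"claw":1},
    {"dx":0,"dy":0,"dz":0,"rx":0,"ry":0,"rz":0,"claw":1},
    {"dx":0,"dy":0,"dz":0,"rx":0,"ry":0,"rz":0,"claw":1}
  ]
}}

```text
time_s: 11.9
ee_pos: [0.6484, 0.1885, 0.0277]
eef_rot: [3.141, -0.0, 1.435]
force: [0.2, 0.4, 1.0]
grip_width: 0.0495
grip_force: 0.0
```

Request:
{"name": "step_arm", "arguments": {
  "plan": [
    {"dx":0,"dy":0,"dz":0,"rx":0,"ry":0,"rz":0,"claw":1},
    {"dx":0,"dy":0,"dz":0,"rx":0,"ry":0,"rz":0,"claw":1},
    {"dx":0,"dy":0,"dz":0,"rx":0,"ry":0,"rz":0,"claw":1},
    {"dx":0,"dy":0,"dz":0,"rx":0,"ry":0,"rz":0,"claw":1},
    {"dx":0,"dy":0,"dz":-0.1,"rx":0,"ry":0,"rz":0,"claw":1},
    {"dx":0,"dy":0,"dz":-0.2,"rx":0,"ry":0,"rz":0,"claw":1},
    {"dx":0,"dy":0,"dz":-0.2,"rx":0,"ry":0,"rz":0,"claw":1},
    {"dx":0,"dy":0,"dz":-0.2,"rx":0,"ry":0,"rz":0,"claw":1},
    {"dx":0,"dy":0,"dz":-0.2,"rx":0,"ry":0,"rz":0,"claw":1},
    {"dx":0,"dy":0,"dz":-0.1,"rx":0,"ry":0,"rz":0,"claw":1}
  ]
}}

```text
time_s: 12.9
ee_pos: [0.6487, 0.1885, 0.1296]
eef_rot: [3.139, -0.001, 1.435]
force: [-0.5, 0.1, -0.3]
grip_width: 0.0418
grip_force: 20.0
```

Request:
{"name": "step_arm", "arguments": {
  "plan": [
    {"dx":-0.379,"dy":-0.147,"dz":0,"rx":0,"ry":0,"rz":0,"claw":1},
    {"dx":-0.379,"dy":-0.147,"dz":0,"rx":0,"ry":0,"rz":0,"claw":1},
    {"dx":-0.379,"dy":-0.147,"dz":0,"rx":0,"ry":0,"rz":0,"claw":1},
    {"dx":-0.379,"dy":-0.147,"dz":0,"rx":0,"ry":0,"rz":0,"claw":1},
    {"dx":-0.379,"dy":-0.147,"dz":0,"rx":0,"ry":0,"rz":0,"claw":1},
    {"dx":-0.379,"dy":-0.147,"dz":0,"rx":0,"ry":0,"rz":0,"claw":1},
    {"dx":-0.379,"dy":-0.147,"dz":0,"rx":0,"ry":0,"rz":0,"claw":1},
    {"dx":-0.379,"dy":-0.147,"dz":0,"rx":0,"ry":0,"rz":0,"claw":1},
    {"dx":-0.379,"dy":-0.147,"dz":0,"rx":0,"ry":0,"rz":0,"claw":1},
    {"dx":-0.379,"dy":-0.147,"dz":0,"rx":0,"ry":0,"rz":0,"claw":1}
  ]
}}

```text
time_s: 13.9
ee_pos: [0.4502, -0.1684, 0.1273]
eef_rot: [-3.141, -0.0, 1.435]
force: [0.4, -0.3, -0.1]
grip_width: 0.0417
grip_force: 20.0
```

Request:
{"name": "step_arm", "arguments": {
  "plan": [
    {"dx":0,"dy":0,"dz":0,"rx":0,"ry":0,"rz":0.095,"claw":1},
    {"dx":0,"dy":0,"dz":0,"rx":0,"ry":0,"rz":0.095,"claw":1},
    {"dx":0,"dy":0,"dz":0,"rx":0,"ry":0,"rz":0.095,"claw":1},
    {"dx":0,"dy":0,"dz":0,"rx":0,"ry":0,"rz":0.095,"claw":1},
    {"dx":0,"dy":0,"dz":0,"rx":0,"ry":0,"rz":0.095,"claw":1},
    {"dx":0,"dy":0,"dz":0,"rx":0,"ry":0,"rz":0.095,"claw":1},
    {"dx":0,"dy":0,"dz":0,"rx":0,"ry":0,"rz":0.095,"claw":1},
    {"dx":0,"dy":0,"dz":0,"rx":0,"ry":0,"rz":0.095,"claw":1},
    {"dx":0,"dy":0,"dz":0,"rx":0,"ry":0,"rz":0.095,"claw":1},
    {"dx":0,"dy":0,"dz":0,"rx":0,"ry":0,"rz":0.095,"claw":1}
  ]
}}

```text
time_s: 14.9
ee_pos: [0.4511, -0.1671, 0.1272]
eef_rot: [-3.141, 0.0, -0.063]
force: [-0.5, -0.2, -0.3]
grip_width: 0.0418
grip_force: 20.0
```

Request:
{"name": "step_arm", "arguments": {
  "plan": [
    {"dx":0,"dy":0,"dz":0.2,"rx":0,"ry":0,"rz":0.03,"claw":1},
    {"dx":0,"dy":0,"dz":0.25,"rx":0,"ry":0,"rz":0,"claw":1},
    {"dx":0,"dy":0,"dz":0.2,"rx":0,"ry":0,"rz":0,"claw":1},
    {"dx":0,"dy":0,"dz":0.12,"rx":0,"ry":0,"rz":0,"claw":1},
    {"dx":0,"dy":0,"dz":0.07,"rx":0,"ry":0,"rz":0,"claw":1},
    {"dx":0,"dy":0,"dz":0.04,"rx":0,"ry":0,"rz":0,"claw":1},
    {"dx":0,"dy":0,"dz":0.04,"rx":0,"ry":0,"rz":0,"claw":1},
    {"dx":0,"dy":0,"dz":0,"rx":0,"ry":0,"rz":0,"claw":1},
    {"dx":0,"dy":0,"dz":0,"rx":0,"ry":0,"rz":0,"claw":1}
  ]
}}

```text
time_s: 15.8
ee_pos: [0.4515, -0.1673, 0.0357]
eef_rot: [3.141, -0.001, -0.104]
force: [-0.3, 0.8, -0.6]
grip_width: 0.0417
grip_force: 20.0
```

Request:
{"name": "step_arm", "arguments": {
  "plan": [
    {"dx":0,"dy":0,"dz":0.008,"rx":0,"ry":0,"rz":0,"claw":1},
    {"dx":0,"dy":0,"dz":0,"rx":0,"ry":0,"rz":0,"claw":0.2},
    {"dx":0,"dy":0,"dz":0,"rx":0,"ry":0,"rz":0,"claw":0.2},
    {"dx":0,"dy":0,"dz":0,"rx":0,"ry":0,"rz":0,"claw":0.2},
    {"dx":0,"dy":0,"dz":0,"rx":0,"ry":0,"rz":0,"claw":0.2},
    {"dx":0,"dy":0,"dz":-0.2,"rx":0,"ry":0,"rz":0,"claw":0.2},
    {"dx":0,"dy":0,"dz":-0.3,"rx":0,"ry":0,"rz":0,"claw":0.2},
    {"dx":0,"dy":0,"dz":-0.3,"rx":0,"ry":0,"rz":0,"claw":0},
    {"dx":0,"dy":0,"dz":-0.2,"rx":0,"ry":0,"rz":0,"claw":0}
  ]
}}

```text
time_s: 16.7
ee_pos: [0.4517, -0.1674, 0.1365]
eef_rot: [3.141, -0.002, -0.104]
force: [-0.0, 0.5, -0.1]
grip_width: 0.0877
grip_force: 0.0
```

Request:
{"name": "step_arm", "arguments": {
  "plan": [
    {"dx":-0.081,"dy":-0.447,"dz":0,"rx":0,"ry":0,"rz":0,"claw":0},
    {"dx":-0.081,"dy":-0.447,"dz":0,"rx":0,"ry":0,"rz":0,"claw":0},
    {"dx":-0.081,"dy":-0.447,"dz":0,"rx":0,"ry":0,"rz":0,"claw":0},
    {"dx":-0.081,"dy":-0.447,"dz":0,"rx":0,"ry":0,"rz":0,"claw":0},
    {"dx":-0.081,"dy":-0.447,"dz":0,"rx":0,"ry":0,"rz":0,"claw":0},
    {"dx":-0.081,"dy":-0.447,"dz":0,"rx":0,"ry":0,"rz":0,"claw":0},
    {"dx":-0.081,"dy":-0.447,"dz":0,"rx":0,"ry":0,"rz":0,"claw":0},
    {"dx":-0.081,"dy":-0.447,"dz":0,"rx":0,"ry":0,"rz":0,"claw":0},
    {"dx":-0.081,"dy":-0.447,"dz":0,"rx":0,"ry":0,"rz":0,"claw":0},
    {"dx":-0.081,"dy":-0.447,"dz":0,"rx":0,"ry":0,"rz":0,"claw":0}
  ]
}}

```text
time_s: 17.7
ee_pos: [0.4168, 0.2877, 0.1346]
eef_rot: [-3.141, -0.0, -0.104]
force: [1.2, 0.3, 1.1]
grip_width: 0.0941
grip_force: 0.0
```

Request:
{"name": "step_arm", "arguments": {
  "plan": [
    {"dx":0,"dy":0,"dz":0,"rx":0,"ry":0,"rz":-0.095,"claw":0},
    {"dx":0,"dy":0,"dz":0,"rx":0,"ry":0,"rz":-0.095,"claw":0},
    {"dx":0,"dy":0,"dz":0,"rx":0,"ry":0,"rz":-0.095,"claw":0},
    {"dx":0,"dy":0,"dz":0,"rx":0,"ry":0,"rz":-0.095,"claw":0},
    {"dx":0,"dy":0,"dz":0,"rx":0,"ry":0,"rz":-0.095,"claw":0},
    {"dx":0,"dy":0,"dz":0,"rx":0,"ry":0,"rz":-0.095,"claw":0},
    {"dx":0,"dy":0,"dz":0,"rx":0,"ry":0,"rz":-0.095,"claw":0},
    {"dx":0,"dy":0,"dz":0,"rx":0,"ry":0,"rz":-0.095,"claw":0},
    {"dx":0,"dy":0,"dz":0,"rx":0,"ry":0,"rz":-0.015,"claw":0}
  ]
}}

```text
time_s: 18.6
ee_pos: [0.4173, 0.2858, 0.1344]
eef_rot: [-3.142, 0.0, 1.116]
force: [0.1, -0.1, 0.7]
grip_width: 0.0939
grip_force: 0.0
```

```bash
python3 s.py 2; python3 b.py | grep -v "0.0[35].*c [347][0-9]* -" ; python3 -c "
import cv2
from station import viewer
cv2.imwrite('pics/w2.png',viewer.camera('wrist')['img'][:,:,::-1])"
```

```text
scene table z 0.0007269078600729151
[176, 129, 19, 8, 58] top 0.024 c 609 532 wh 48 43 ang 15.5 rgb [ 65 164 165]
[272, 130, 7, 10, 44] top 0.039 c 793 304 wh 8 14 ang 3.0 rgb [28 28 29]
[225, 134, 42, 25, 284] top 0.055 c 647 348 wh 18 18 ang 57.3 rgb [125 129 135]
[158, 136, 38, 31, 548] top 0.024 c 544 494 wh 153 78 ang 16.1 rgb [ 49 138 138]
[136, 170, 24, 19, 347] top 0.029 c 394 436 wh 63 61 ang 88.7 rgb [109 119 126]
[181, 184, 16, 31, 213] top 0.028 c 417 281 wh 109 17 ang 63.5 rgb [49 50 52]
[262, 190, 12, 18, 196] top 0.048 c 552 115 wh 29 29 ang 42.6 rgb [125 113 102]
[280, 203, 61, 58, 1374] top 0.024 c 549 -34 wh 174 78 ang 7.0 rgb [198 167 124]
[218, 213, 14, 20, 209] top 0.052 c 414 134 wh 31 30 ang 85.8 rgb [110  41  43]
[303, 238, 89, 73, 2049] top 0.031 c 506 -174 wh 46 188 ang 83.9 rgb [185 163 131]
[492, 280, 25, 11, 179] top 0.014 c 698 -450 wh 21 46 ang 29.2 rgb [125 140 166]
[382, 286, 63, 69, 523] top 0.013 c 498 -341 wh 56 163 ang 88.5 rgb [204 171 127]
side table z 0.0008323694297226209
[256, 179, 17, 7, 79] top 0.023 c 584 -159 wh 11 31 ang 74.5 rgb [163 12
[... 260 characters left out ...]
 17, 253] top 0.024 c 488 -40 wh 50 84 ang 7.0 rgb [197 156 109]
[249, 211, 13, 20, 227] top 0.049 c 551 119 wh 32 29 ang 70.8 rgb [131 139 116]
[302, 219, 14, 21, 226] top 0.051 c 414 137 wh 31 30 ang 62.6 rgb [117  41  44]
[122, 243, 11, 13, 50] top 0.042 c 794 317 wh 16 12 ang 24.9 rgb [75 74 74]
[134, 251, 29, 26, 104] top 0.031 c 756 331 wh 7 40 ang 56.7 rgb [ 87 118 187]
[170, 253, 25, 29, 540] top 0.057 c 648 352 wh 18 20 ang 40.6 rgb [160 158 157]
[274, 253, 39, 34, 448] top 0.028 c 418 288 wh 120 18 ang 64.5 rgb [42 42 45]
[278, 302, 35, 31, 893] top 0.030 c 392 440 wh 62 63 ang 12.3 rgb [111 123 135]
[146, 308, 102, 40, 3027] top 0.025 c 554 500 wh 170 81 ang 15.5 rgb [  5 156 158]
```

View pics/w2.png

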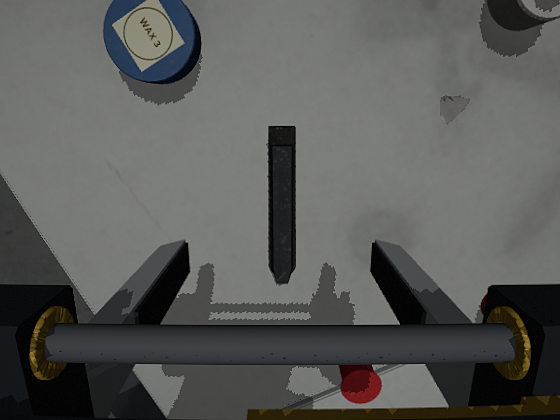

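The wrist view shows the stapler centred between the open jaws (≈282,205) and parallel to the pads. I descend and grip.

Request:
{"name": "step_arm", "arguments": {
  "plan": [
    {"dx":0,"dy":0,"dz":0.3,"rx":0,"ry":0,"rz":0,"claw":0.4},
    {"dx":0,"dy":0,"dz":0.34,"rx":0,"ry":0,"rz":0,"claw":0.4},
    {"dx":0,"dy":0,"dz":0.25,"rx":0,"ry":0,"rz":0,"claw":0.4},
    {"dx":0,"dy":0,"dz":0.155,"rx":0,"ry":0,"rz":0,"claw":0.4},
    {"dx":0,"dy":0,"dz":0,"rx":0,"ry":0,"rz":0,"claw":1},
    {"dx":0,"dy":0,"dz":0,"rx":0,"ry":0,"rz":0,"claw":1},
    {"dx":0,"dy":0,"dz":0,"rx":0,"ry":0,"rz":0,"claw":1},
    {"dx":0,"dy":0,"dz":0,"rx":0,"ry":0,"rz":0,"claw":1},
    {"dx":0,"dy":0,"dz":0,"rx":0,"ry":0,"rz":0,"claw":1},
    {"dx":0,"dy":0,"dz":0,"rx":0,"ry":0,"rz":0,"claw":1}
  ],
  "grip_force": 35
}}

```text
time_s: 19.75
ee_pos: [0.4175, 0.2859, 0.0303]
eef_rot: [3.141, -0.001, 1.113]
force: [0.6, -0.4, 0.9]
grip_width: 0.0172
grip_force: 0.3
```

Request:
{"name": "step_arm", "arguments": {
  "plan": [
    {"dx":0,"dy":0,"dz":0,"rx":0,"ry":0,"rz":0,"claw":1},
    {"dx":0,"dy":0,"dz":0,"rx":0,"ry":0,"rz":0,"claw":1},
    {"dx":0,"dy":0,"dz":0,"rx":0,"ry":0,"rz":0,"claw":1},
    {"dx":0,"dy":0,"dz":0,"rx":0,"ry":0,"rz":0,"claw":1}
  ]
}}

```text
time_s: 20.15
ee_pos: [0.4175, 0.2859, 0.0303]
eef_rot: [3.141, -0.0, 1.113]
force: [-0.9, -1.0, 6.2]
grip_width: 0.0165
grip_force: 35.0
```

Request:
{"name": "step_arm", "arguments": {
  "plan": [
    {"dx":0,"dy":0,"dz":-0.1,"rx":0,"ry":0,"rz":0,"claw":1},
    {"dx":0,"dy":0,"dz":-0.2,"rx":0,"ry":0,"rz":0,"claw":1},
    {"dx":0,"dy":0,"dz":-0.25,"rx":0,"ry":0,"rz":0,"claw":1},
    {"dx":0,"dy":0,"dz":-0.25,"rx":0,"ry":0,"rz":0,"claw":1},
    {"dx":0,"dy":0,"dz":-0.2,"rx":0,"ry":0,"rz":0,"claw":1},
    {"dx":0,"dy":0,"dz":0,"rx":0,"ry":0,"rz":0,"claw":1},
    {"dx":-0.376,"dy":0.249,"dz":0,"rx":0,"ry":0,"rz":0,"claw":1},
    {"dx":-0.376,"dy":0.249,"dz":0,"rx":0,"ry":0,"rz":0,"claw":1},
    {"dx":-0.376,"dy":0.249,"dz":0,"rx":0,"ry":0,"rz":0,"claw":1},
    {"dx":-0.376,"dy":0.249,"dz":0,"rx":0,"ry":0,"rz":0,"claw":1}
  ]
}}

```text
time_s: 21.15
ee_pos: [0.4395, 0.1052, 0.129]
eef_rot: [-3.141, 0.001, 1.113]
force: [1.0, 0.5, -0.8]
grip_width: 0.0164
grip_force: 35.0
```

Request:
{"name": "step_arm", "arguments": {
  "plan": [
    {"dx":-0.376,"dy":0.249,"dz":0,"rx":0,"ry":0,"rz":0,"claw":1},
    {"dx":-0.376,"dy":0.249,"dz":0,"rx":0,"ry":0,"rz":0,"claw":1},
    {"dx":-0.376,"dy":0.249,"dz":0,"rx":0,"ry":0,"rz":0,"claw":1},
    {"dx":-0.376,"dy":0.249,"dz":0,"rx":0,"ry":0,"rz":0,"claw":1},
    {"dx":-0.376,"dy":0.249,"dz":0,"rx":0,"ry":0,"rz":0,"claw":1},
    {"dx":-0.376,"dy":0.249,"dz":0,"rx":0,"ry":0,"rz":0,"claw":1},
    {"dx":-0.376,"dy":0.249,"dz":0,"rx":0,"ry":0,"rz":0,"claw":1},
    {"dx":-0.376,"dy":0.249,"dz":0,"rx":0,"ry":0,"rz":0,"claw":1},
    {"dx":-0.376,"dy":0.249,"dz":0,"rx":0,"ry":0,"rz":0,"claw":1},
    {"dx":-0.376,"dy":0.249,"dz":0,"rx":0,"ry":0,"rz":0,"claw":1}
  ]
}}

```text
time_s: 22.15
ee_pos: [0.4969, -0.3421, 0.1286]
eef_rot: [-3.14, -0.0, 1.113]
force: [0.4, 0.4, 0.1]
grip_width: 0.0165
grip_force: 35.0
```

Request:
{"name": "step_arm", "arguments": {
  "plan": [
    {"dx":0,"dy":0,"dz":0,"rx":0,"ry":0,"rz":0.09,"claw":1},
    {"dx":0,"dy":0,"dz":0,"rx":0,"ry":0,"rz":0.09,"claw":1},
    {"dx":0,"dy":0,"dz":0,"rx":0,"ry":0,"rz":0.09,"claw":1},
    {"dx":0,"dy":0,"dz":0,"rx":0,"ry":0,"rz":0.09,"claw":1},
    {"dx":0,"dy":0,"dz":0,"rx":0,"ry":0,"rz":0.09,"claw":1},
    {"dx":0,"dy":0,"dz":0,"rx":0,"ry":0,"rz":0.09,"claw":1},
    {"dx":0,"dy":0,"dz":0,"rx":0,"ry":0,"rz":0.09,"claw":1},
    {"dx":0,"dy":0,"dz":0,"rx":0,"ry":0,"rz":0.09,"claw":1},
    {"dx":0,"dy":0,"dz":0,"rx":0,"ry":0,"rz":0,"claw":1}
  ]
}}

```text
time_s: 23.05
ee_pos: [0.497, -0.3402, 0.1287]
eef_rot: [-3.141, 0.001, -0.02]
force: [-0.9, -0.2, -1.3]
grip_width: 0.0166
grip_force: 35.0
```

```bash
python3 -c "
import cv2
from station import viewer
cv2.imwrite('pics/w3.png',viewer.camera('wrist')['img'][:,:,::-1])"
```

```text
(no output)
```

View pics/w3.png

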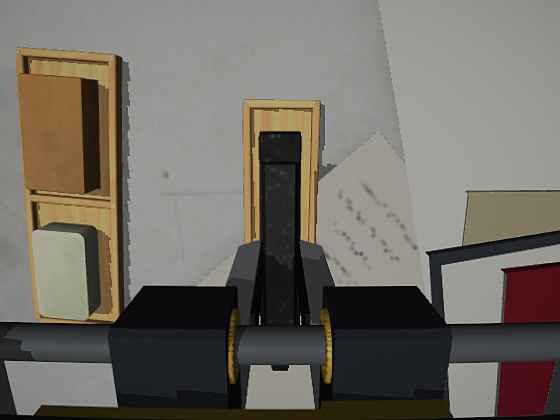

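The wrist view shows the stapler held level and in line with the long tray (≈281,220). The cork and rubber blocks lie in their own bays on the left.

Request:
{"name": "step_arm", "arguments": {
  "plan": [
    {"dx":0,"dy":0,"dz":0.2,"rx":0,"ry":0,"rz":0,"claw":1},
    {"dx":0,"dy":0,"dz":0.25,"rx":0,"ry":0,"rz":0,"claw":1},
    {"dx":0,"dy":0,"dz":0.2,"rx":0,"ry":0,"rz":0,"claw":1},
    {"dx":0,"dy":0,"dz":0.12,"rx":0,"ry":0,"rz":0,"claw":1},
    {"dx":0,"dy":0,"dz":0.07,"rx":0,"ry":0,"rz":0,"claw":1},
    {"dx":0,"dy":0,"dz":0.04,"rx":0,"ry":0,"rz":0,"claw":1},
    {"dx":0,"dy":0,"dz":0.035,"rx":0,"ry":0,"rz":0,"claw":1},
    {"dx":0,"dy":0,"dz":0,"rx":0,"ry":0,"rz":0,"claw":1},
    {"dx":0,"dy":0,"dz":0,"rx":0,"ry":0,"rz":0,"claw":1}
  ]
}}

```text
time_s: 24.0
ee_pos: [0.4976, -0.3406, 0.039]
eef_rot: [3.141, -0.001, -0.018]
force: [-1.0, -0.3, -0.4]
grip_width: 0.0168
grip_force: 35.0
```

Request:
{"name": "step_arm", "arguments": {
  "plan": [
    {"dx":0,"dy":0,"dz":0.008,"rx":0,"ry":0,"rz":0,"claw":1},
    {"dx":0,"dy":0,"dz":0,"rx":0,"ry":0,"rz":0,"claw":0.6},
    {"dx":0,"dy":0,"dz":0,"rx":0,"ry":0,"rz":0,"claw":0.6},
    {"dx":0,"dy":0,"dz":0,"rx":0,"ry":0,"rz":0,"claw":0.6},
    {"dx":0,"dy":0,"dz":0,"rx":0,"ry":0,"rz":0,"claw":0.6},
    {"dx":0,"dy":0,"dz":-0.2,"rx":0,"ry":0,"rz":0,"claw":0.6},
    {"dx":0,"dy":0,"dz":-0.3,"rx":0,"ry":0,"rz":0,"claw":0.6},
    {"dx":0,"dy":0,"dz":-0.35,"rx":0,"ry":0,"rz":0,"claw":0.3},
    {"dx":0,"dy":0,"dz":-0.25,"rx":0,"ry":0,"rz":0,"claw":0.3}
  ]
}}

```text
time_s: 24.9
ee_pos: [0.4977, -0.3407, 0.15]
eef_rot: [3.14, -0.002, -0.018]
force: [0.3, -0.3, -1.0]
grip_width: 0.05
grip_force: 0.0
```

Request:
{"name": "step_arm", "arguments": {
  "plan": [
    {"dx":-0.092,"dy":-0.475,"dz":0,"rx":0,"ry":0,"rz":0,"claw":0.3},
    {"dx":-0.092,"dy":-0.475,"dz":0,"rx":0,"ry":0,"rz":0,"claw":0.3},
    {"dx":-0.092,"dy":-0.475,"dz":0,"rx":0,"ry":0,"rz":0,"claw":0.3},
    {"dx":-0.092,"dy":-0.475,"dz":0,"rx":0,"ry":0,"rz":0,"claw":0.3},
    {"dx":-0.092,"dy":-0.475,"dz":0,"rx":0,"ry":0,"rz":0,"claw":0.3},
    {"dx":-0.092,"dy":-0.475,"dz":0,"rx":0,"ry":0,"rz":0,"claw":0.3},
    {"dx":-0.092,"dy":-0.475,"dz":0,"rx":0,"ry":0,"rz":0,"claw":0.3},
    {"dx":-0.092,"dy":-0.475,"dz":0,"rx":0,"ry":0,"rz":0,"claw":0.3},
    {"dx":-0.092,"dy":-0.475,"dz":0,"rx":0,"ry":0,"rz":0,"claw":0.3},
    {"dx":-0.092,"dy":-0.475,"dz":0,"rx":0,"ry":0,"rz":0,"claw":0.3}
  ],
  "grip_force": 15
}}

```text
time_s: 25.9
ee_pos: [0.4133, 0.1379, 0.148]
eef_rot: [-3.141, -0.001, -0.018]
force: [2.1, -0.1, -0.2]
grip_width: 0.0657
grip_force: 0.0
```

Request:
{"name": "step_arm", "arguments": {
  "plan": [
    {"dx":0,"dy":0,"dz":0,"rx":0,"ry":0,"rz":0,"claw":0.3},
    {"dx":0,"dy":0,"dz":0,"rx":0,"ry":0,"rz":0,"claw":0.3}
  ]
}}

```text
time_s: 26.1
ee_pos: [0.4137, 0.1368, 0.1477]
eef_rot: [3.142, -0.0, -0.015]
force: [0.2, -0.4, -0.2]
grip_width: 0.0656
grip_force: 0.0
```

```bash
python3 s.py 3; python3 b.py; python3 -c "
import cv2
a=cv2.imread('pics/scene3.png')[180:380,150:460];cv2.imwrite('pics/c3.png',cv2.resize(a,None,fx=2.5,fy=2.5))"
```

```text
scene table z 0.0007064098841212615
[272, 129, 8, 11, 50] top 0.038 c 794 305 wh 24 9 ang 84.4 rgb [31 31 32]
[229, 134, 38, 15, 92] top 0.057 c 646 348 wh 17 15 ang 44.6 rgb [136 150 176]
[152, 137, 35, 30, 454] top 0.024 c 527 491 wh 123 81 ang 13.7 rgb [ 51 142 142]
[136, 170, 24, 19, 349] top 0.029 c 393 436 wh 64 62 ang 63.3 rgb [113 123 132]
[262, 190, 12, 18, 194] top 0.048 c 552 116 wh 30 29 ang 42.8 rgb [132 119 107]
[280, 203, 61, 57, 1372] top 0.024 c 548 -34 wh 173 77 ang 6.8 rgb [205 176 130]
[218, 213, 14, 20, 209] top 0.051 c 414 134 wh 32 31 ang 65.7 rgb [134  51  53]
[454, 225, 49, 37, 668] top 0.032 c 764 -360 wh 71 100 ang 0.4 rgb [166 164 145]
[303, 238, 89, 74, 2051] top 0.031 c 505 -173 wh 46 188 ang 83.3 rgb [193 171 139]
[492, 280, 25, 11, 172] top 0.014 c 699 -450 wh 22 46 ang 27.7 rgb [130 146 175]
[382, 286, 63, 68, 1099] top 0.033 c 497 -341 wh 17 120 ang 89.0 rgb [127 111  90]
[448, 362, 109, 58, 3888] top 0.030 c 439 -539 wh 42 83 ang 41.7 rgb [170 154 150]
side table z 0.000830445116837743
[325, 139, 45, 19, 643] top 0.032 c 356 -556 wh 88 147 ang 90.0 
[... 277 characters left out ...]
 15, 134] top 0.030 c 420 -163 wh 19 47 ang 7.6 rgb [169 156 127]
[239, 191, 62, 19, 871] top 0.024 c 547 -31 wh 170 85 ang 7.9 rgb [190 149 103]
[249, 211, 13, 20, 227] top 0.049 c 551 120 wh 31 30 ang 75.3 rgb [126 134 112]
[302, 219, 14, 20, 221] top 0.051 c 413 136 wh 31 33 ang 6.8 rgb [137  46  50]
[123, 243, 10, 13, 49] top 0.041 c 794 317 wh 16 7 ang 41.2 rgb [71 71 71]
[134, 251, 29, 26, 105] top 0.032 c 755 332 wh 6 42 ang 57.7 rgb [ 82 112 178]
[170, 253, 26, 29, 539] top 0.057 c 648 352 wh 17 21 ang 50.1 rgb [152 150 149]
[278, 302, 35, 31, 891] top 0.030 c 393 441 wh 62 63 ang 5.7 rgb [106 117 128]
[146, 308, 102, 40, 3039] top 0.025 c 554 500 wh 170 80 ang 15.1 rgb [  5 148 150]
```

View pics/c3.png

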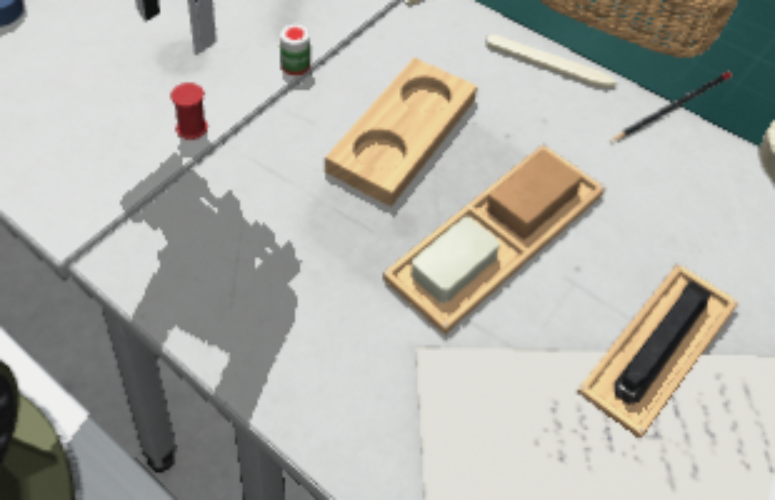

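The crop shows both blocks flat in their bays and the stapler on its base in the long tray (≈660,340). Next is the bobbin (≈188,110).

Request:
{"name": "step_arm", "arguments": {
  "plan": [
    {"dx":0,"dy":0.012,"dz":0.25,"rx":0,"ry":0,"rz":0,"claw":0.3},
    {"dx":0,"dy":0,"dz":0.35,"rx":0,"ry":0,"rz":0,"claw":0.3},
    {"dx":0,"dy":0,"dz":0.3,"rx":0,"ry":0,"rz":0,"claw":0.3},
    {"dx":0,"dy":0,"dz":0.15,"rx":0,"ry":0,"rz":0,"claw":0.3},
    {"dx":0,"dy":0,"dz":0.06,"rx":0,"ry":0,"rz":0,"claw":0.3},
    {"dx":0,"dy":0,"dz":0,"rx":0,"ry":0,"rz":0,"claw":1},
    {"dx":0,"dy":0,"dz":0,"rx":0,"ry":0,"rz":0,"claw":1},
    {"dx":0,"dy":0,"dz":0,"rx":0,"ry":0,"rz":0,"claw":1},
    {"dx":0,"dy":0,"dz":0,"rx":0,"ry":0,"rz":0,"claw":1},
    {"dx":0,"dy":0,"dz":0,"rx":0,"ry":0,"rz":0,"claw":1}
  ]
}}

```text
time_s: 27.2
ee_pos: [0.4142, 0.135, 0.0372]
eef_rot: [-3.141, -0.001, -0.018]
force: [-0.2, -1.3, 3.8]
grip_width: 0.0328
grip_force: 15.0
```

Request:
{"name": "step_arm", "arguments": {
  "plan": [
    {"dx":0,"dy":0,"dz":0,"rx":0,"ry":0,"rz":0,"claw":1},
    {"dx":0,"dy":0,"dz":0,"rx":0,"ry":0,"rz":0,"claw":1},
    {"dx":0,"dy":0,"dz":0,"rx":0,"ry":0,"rz":0,"claw":1},
    {"dx":0,"dy":0,"dz":-0.1,"rx":0,"ry":0,"rz":0,"claw":1},
    {"dx":0,"dy":0,"dz":-0.2,"rx":0,"ry":0,"rz":0,"claw":1},
    {"dx":0,"dy":0,"dz":-0.25,"rx":0,"ry":0,"rz":0,"claw":1},
    {"dx":0,"dy":0,"dz":-0.25,"rx":0,"ry":0,"rz":0,"claw":1},
    {"dx":0,"dy":0,"dz":-0.2,"rx":0,"ry":0,"rz":0,"claw":1},
    {"dx":0,"dy":0,"dz":0,"rx":0,"ry":0,"rz":0,"claw":1}
  ]
}}

```text
time_s: 28.1
ee_pos: [0.4149, 0.1352, 0.1394]
eef_rot: [-3.14, -0.005, -0.018]
force: [-0.3, -0.4, -0.6]
grip_width: 0.0327
grip_force: 15.0
```

Request:
{"name": "step_arm", "arguments": {
  "plan": [
    {"dx":0.3,"dy":0.267,"dz":0,"rx":0,"ry":0,"rz":0,"claw":1},
    {"dx":0.3,"dy":0.267,"dz":0,"rx":0,"ry":0,"rz":0,"claw":1},
    {"dx":0.3,"dy":0.267,"dz":0,"rx":0,"ry":0,"rz":0,"claw":1},
    {"dx":0.3,"dy":0.267,"dz":0,"rx":0,"ry":0,"rz":0,"claw":1},
    {"dx":0.3,"dy":0.267,"dz":0,"rx":0,"ry":0,"rz":0,"claw":1},
    {"dx":0.3,"dy":0.267,"dz":0,"rx":0,"ry":0,"rz":0,"claw":1},
    {"dx":0,"dy":0,"dz":0,"rx":0,"ry":0,"rz":0,"claw":1},
    {"dx":0,"dy":0,"dz":0,"rx":0,"ry":0,"rz":0,"claw":1}
  ]
}}

```text
time_s: 28.9
ee_pos: [0.5905, -0.0287, 0.1354]
eef_rot: [-3.141, 0.002, -0.019]
force: [-0.8, 0.8, -0.9]
grip_width: 0.0328
grip_force: 15.0
```

Request:
{"name": "step_arm", "arguments": {
  "plan": [
    {"dx":0.015,"dy":0,"dz":0.2,"rx":0,"ry":0,"rz":0,"claw":1},
    {"dx":0,"dy":0,"dz":0.25,"rx":0,"ry":0,"rz":0,"claw":1},
    {"dx":0,"dy":0,"dz":0.2,"rx":0,"ry":0,"rz":0,"claw":1},
    {"dx":0,"dy":0,"dz":0.12,"rx":0,"ry":0,"rz":0,"claw":1},
    {"dx":0,"dy":0,"dz":0.07,"rx":0,"ry":0,"rz":0,"claw":1},
    {"dx":0,"dy":0,"dz":0.04,"rx":0,"ry":0,"rz":0,"claw":1},
    {"dx":0,"dy":0,"dz":0.03,"rx":0,"ry":0,"rz":0,"claw":1},
    {"dx":0,"dy":0,"dz":0,"rx":0,"ry":0,"rz":0,"claw":1},
    {"dx":0,"dy":0,"dz":0,"rx":0,"ry":0,"rz":0,"claw":1}
  ]
}}

```text
time_s: 29.8
ee_pos: [0.5927, -0.0286, 0.0462]
eef_rot: [3.142, -0.001, -0.018]
force: [-0.4, 0.7, -0.7]
grip_width: 0.0328
grip_force: 15.0
```

Request:
{"name": "step_arm", "arguments": {
  "plan": [
    {"dx":0,"dy":0,"dz":0.016,"rx":0,"ry":0,"rz":0,"claw":1},
    {"dx":0,"dy":0,"dz":0,"rx":0,"ry":0,"rz":0,"claw":1},
    {"dx":0,"dy":0,"dz":0,"rx":0,"ry":0,"rz":0,"claw":0.4},
    {"dx":0,"dy":0,"dz":0,"rx":0,"ry":0,"rz":0,"claw":0.4},
    {"dx":0,"dy":0,"dz":0,"rx":0,"ry":0,"rz":0,"claw":0.4},
    {"dx":0,"dy":0,"dz":0,"rx":0,"ry":0,"rz":0,"claw":0.4},
    {"dx":0,"dy":0,"dz":-0.2,"rx":0,"ry":0,"rz":0,"claw":0.4},
    {"dx":0,"dy":0,"dz":-0.3,"rx":0,"ry":0,"rz":0,"claw":0.4},
    {"dx":0,"dy":0,"dz":-0.35,"rx":0,"ry":0,"rz":0,"claw":0.3},
    {"dx":0,"dy":0,"dz":-0.25,"rx":0,"ry":0,"rz":0,"claw":0.3}
  ]
}}

```text
time_s: 30.8
ee_pos: [0.5928, -0.0286, 0.1563]
eef_rot: [3.141, -0.002, -0.018]
force: [0.5, -0.3, 0.6]
grip_width: 0.0653
grip_force: 0.0
```

Request:
{"name": "step_arm", "arguments": {
  "plan": [
    {"dx":-0.111,"dy":-0.365,"dz":0,"rx":0,"ry":0,"rz":0,"claw":0.3},
    {"dx":-0.111,"dy":-0.365,"dz":0,"rx":0,"ry":0,"rz":0,"claw":0.3},
    {"dx":-0.111,"dy":-0.365,"dz":0,"rx":0,"ry":0,"rz":0,"claw":0.3},
    {"dx":-0.111,"dy":-0.365,"dz":0,"rx":0,"ry":0,"rz":0,"claw":0.3},
    {"dx":0,"dy":0,"dz":0,"rx":0,"ry":0,"rz":0,"claw":0.3},
    {"dx":0,"dy":0,"dz":0,"rx":0,"ry":0,"rz":0,"claw":0.3}
  ]
}}

```text
time_s: 31.4
ee_pos: [0.5506, 0.1186, 0.1542]
eef_rot: [3.141, -0.0, -0.016]
force: [0.0, -0.2, 0.1]
grip_width: 0.0657
grip_force: 0.0
```

Request:
{"name": "step_arm", "arguments": {
  "plan": [
    {"dx":0,"dy":0,"dz":0.3,"rx":0,"ry":0,"rz":0,"claw":0.3},
    {"dx":0,"dy":0,"dz":0.35,"rx":0,"ry":0,"rz":0,"claw":0.3},
    {"dx":0,"dy":0,"dz":0.3,"rx":0,"ry":0,"rz":0,"claw":0.3},
    {"dx":0,"dy":0,"dz":0.17,"rx":0,"ry":0,"rz":0,"claw":0.3},
    {"dx":0,"dy":0,"dz":0.06,"rx":0,"ry":0,"rz":0,"claw":0.3},
    {"dx":0,"dy":0,"dz":0,"rx":0,"ry":0,"rz":0,"claw":1},
    {"dx":0,"dy":0,"dz":0,"rx":0,"ry":0,"rz":0,"claw":1},
    {"dx":0,"dy":0,"dz":0,"rx":0,"ry":0,"rz":0,"claw":1},
    {"dx":0,"dy":0,"dz":0,"rx":0,"ry":0,"rz":0,"claw":1},
    {"dx":0,"dy":0,"dz":0,"rx":0,"ry":0,"rz":0,"claw":1}
  ]
}}

```text
time_s: 32.4
ee_pos: [0.551, 0.1183, 0.0367]
eef_rot: [-3.142, -0.001, -0.018]
force: [-0.9, -0.2, 4.3]
grip_width: 0.0324
grip_force: 15.0
```

Request:
{"name": "step_arm", "arguments": {
  "plan": [
    {"dx":0,"dy":0,"dz":0,"rx":0,"ry":0,"rz":0,"claw":1},
    {"dx":0,"dy":0,"dz":0,"rx":0,"ry":0,"rz":0,"claw":1},
    {"dx":0,"dy":0,"dz":0,"rx":0,"ry":0,"rz":0,"claw":1},
    {"dx":0,"dy":0,"dz":-0.1,"rx":0,"ry":0,"rz":0,"claw":1},
    {"dx":0,"dy":0,"dz":-0.2,"rx":0,"ry":0,"rz":0,"claw":1},
    {"dx":0,"dy":0,"dz":-0.25,"rx":0,"ry":0,"rz":0,"claw":1},
    {"dx":0,"dy":0,"dz":-0.3,"rx":0,"ry":0,"rz":0,"claw":1},
    {"dx":0,"dy":0,"dz":-0.25,"rx":0,"ry":0,"rz":0,"claw":1},
    {"dx":0,"dy":0,"dz":0,"rx":0,"ry":0,"rz":0,"claw":1}
  ]
}}

```text
time_s: 33.3
ee_pos: [0.552, 0.1185, 0.15]
eef_rot: [-3.141, -0.006, -0.018]
force: [0.5, -0.1, -0.9]
grip_width: 0.0328
grip_force: 15.0
```

Request:
{"name": "step_arm", "arguments": {
  "plan": [
    {"dx":-0.092,"dy":0.318,"dz":0,"rx":0,"ry":0,"rz":0,"claw":1},
    {"dx":-0.092,"dy":0.318,"dz":0,"rx":0,"ry":0,"rz":0,"claw":1},
    {"dx":-0.092,"dy":0.318,"dz":0,"rx":0,"ry":0,"rz":0,"claw":1},
    {"dx":-0.092,"dy":0.318,"dz":0,"rx":0,"ry":0,"rz":0,"claw":1},
    {"dx":-0.092,"dy":0.318,"dz":0,"rx":0,"ry":0,"rz":0,"claw":1},
    {"dx":0,"dy":0,"dz":0,"rx":0,"ry":0,"rz":0,"claw":1},
    {"dx":0,"dy":0,"dz":0,"rx":0,"ry":0,"rz":0,"claw":1}
  ]
}}

```text
time_s: 34.0
ee_pos: [0.5016, -0.0401, 0.1457]
eef_rot: [-3.141, 0.001, -0.019]
force: [-0.3, 1.4, -0.1]
grip_width: 0.0327
grip_force: 15.0
```

Target TCP z is about 43.9 mm.

Request:
{"name": "step_arm", "arguments": {
  "plan": [
    {"dx":0.01,"dy":0,"dz":0.25,"rx":0,"ry":0,"rz":0,"claw":1},
    {"dx":0,"dy":0,"dz":0.3,"rx":0,"ry":0,"rz":0,"claw":1},
    {"dx":0,"dy":0,"dz":0.2,"rx":0,"ry":0,"rz":0,"claw":1},
    {"dx":0,"dy":0,"dz":0.12,"rx":0,"ry":0,"rz":0,"claw":1},
    {"dx":0,"dy":0,"dz":0.07,"rx":0,"ry":0,"rz":0,"claw":1},
    {"dx":0,"dy":0,"dz":0.04,"rx":0,"ry":0,"rz":0,"claw":1},
    {"dx":0,"dy":0,"dz":0.03,"rx":0,"ry":0,"rz":0,"claw":1},
    {"dx":0,"dy":0,"dz":0,"rx":0,"ry":0,"rz":0,"claw":1},
    {"dx":0,"dy":0,"dz":0,"rx":0,"ry":0,"rz":0,"claw":1}
  ]
}}

```text
time_s: 34.9
ee_pos: [0.5031, -0.04, 0.0456]
eef_rot: [3.141, -0.001, -0.018]
force: [1.4, 0.2, 0.6]
grip_width: 0.0325
grip_force: 15.0
```

Request:
{"name": "step_arm", "arguments": {
  "plan": [
    {"dx":0,"dy":0,"dz":0.014,"rx":0,"ry":0,"rz":0,"claw":1},
    {"dx":0,"dy":0,"dz":0,"rx":0,"ry":0,"rz":0,"claw":1},
    {"dx":0,"dy":0,"dz":0,"rx":0,"ry":0,"rz":0,"claw":0.4},
    {"dx":0,"dy":0,"dz":0,"rx":0,"ry":0,"rz":0,"claw":0.4},
    {"dx":0,"dy":0,"dz":0,"rx":0,"ry":0,"rz":0,"claw":0.4},
    {"dx":0,"dy":0,"dz":0,"rx":0,"ry":0,"rz":0,"claw":0.4},
    {"dx":0,"dy":0,"dz":-0.2,"rx":0,"ry":0,"rz":0,"claw":0.4},
    {"dx":0,"dy":0,"dz":-0.35,"rx":0,"ry":0,"rz":0,"claw":0.4},
    {"dx":0,"dy":0,"dz":-0.4,"rx":0,"ry":0,"rz":0,"claw":0.3},
    {"dx":0,"dy":0,"dz":-0.4,"rx":0,"ry":0,"rz":0,"claw":0.3}
  ]
}}

```text
time_s: 35.9
ee_pos: [0.5025, -0.0399, 0.1801]
eef_rot: [-3.142, 0.0, -0.018]
force: [0.9, -0.5, 0.1]
grip_width: 0.0654
grip_force: 0.0
```

Request:
{"name": "step_arm", "arguments": {
  "plan": [
    {"dx":0,"dy":-0.4,"dz":-0.1,"rx":0,"ry":0,"rz":0,"claw":0.3},
    {"dx":0,"dy":-0.4,"dz":-0.1,"rx":0,"ry":0,"rz":0,"claw":0.3},
    {"dx":0,"dy":-0.4,"dz":0,"rx":0,"ry":0,"rz":0,"claw":0.3},
    {"dx":0,"dy":-0.4,"dz":0,"rx":0,"ry":0,"rz":0,"claw":0.3},
    {"dx":0,"dy":-0.4,"dz":0,"rx":0,"ry":0,"rz":0,"claw":0.3},
    {"dx":0,"dy":0,"dz":0,"rx":0,"ry":0,"rz":0,"claw":0.3},
    {"dx":0,"dy":0,"dz":0,"rx":0,"ry":0,"rz":0,"claw":0.3}
  ]
}}

```text
time_s: 36.6
ee_pos: [0.5062, 0.1604, 0.1985]
eef_rot: [3.141, 0.0, -0.016]
force: [-0.3, -0.9, 0.7]
grip_width: 0.0655
grip_force: 0.0
```

```bash
python3 s.py 4; python3 b.py; python3 -c "
import cv2
a=cv2.imread('pics/scene4.png')[120:380,130:460];cv2.imwrite('pics/c4.png',cv2.resize(a,None,fx=2.3,fy=2.3))"
```

```text
scene table z 0.0006641079300873417
[152, 129, 52, 38, 806] top 0.024 c 554 498 wh 173 81 ang 17.3 rgb [ 47 134 133]
[272, 129, 8, 11, 46] top 0.039 c 793 305 wh 21 12 ang 89.2 rgb [28 28 29]
[225, 140, 21, 19, 208] top 0.054 c 651 343 wh 17 6 ang 43.7 rgb [116 117 118]
[136, 170, 24, 19, 350] top 0.029 c 393 437 wh 63 61 ang 80.7 rgb [105 115 122]
[280, 203, 61, 57, 1648] top 0.057 c 547 -35 wh 120 31 ang 6.8 rgb [171 136 105]
[454, 225, 49, 37, 672] top 0.032 c 764 -360 wh 71 100 ang 0.7 rgb [154 152 133]
[303, 238, 89, 74, 2045] top 0.031 c 506 -174 wh 46 189 ang 84.0 rgb [181 159 128]
[492, 280, 25, 12, 174] top 0.014 c 699 -450 wh 22 47 ang 29.5 rgb [122 137 163]
[382, 286, 63, 68, 1078] top 0.033 c 492 -341 wh 17 110 ang 88.9 rgb [118 102  82]
[448, 362, 109, 58, 3879] top 0.030 c 438 -538 wh 41 84 ang 42.5 rgb [158 144 139]
side table z 0.0008346704808636527
[308, 139, 62, 19, 853] top 0.032 c 371 -558 wh 160 86 ang 3.7 rgb [158 133 132]
[218, 147, 24, 16, 258] top 0.032 c 764 -357 wh 110 70 ang 88.9 rgb [166 162 144]
[280, 158, 48, 13, 362] top 0.033 c 496 -339 wh 115 24 ang 1.9 rgb [92 81 70]
[239, 172, 92, 38, 1824] top 0.055 c 547 -33 wh 119 35 ang 6.3 rgb [168 135 101]
[122, 243, 11, 13, 50] top 0.041 c 793 315 wh 25 12 ang 79.8 rgb [75 74 74]
[134, 251, 29, 26, 105] top 0.032 c 759 330 wh 8 30 ang 59.2 rgb [ 82 111 177]
[170, 253, 25, 29, 541] top 0.057 c 648 353 wh 17 19 ang 36.6 rgb [152 151 149]
[278, 302, 35, 31, 888] top 0.030 c 392 441 wh 63 62 ang 30.7 rgb [106 117 128]
[146, 308, 102, 40, 3010] top 0.025 c 554 500 wh 170 80 ang 15.7 rgb [  5 147 149]
```

View pics/c4.png

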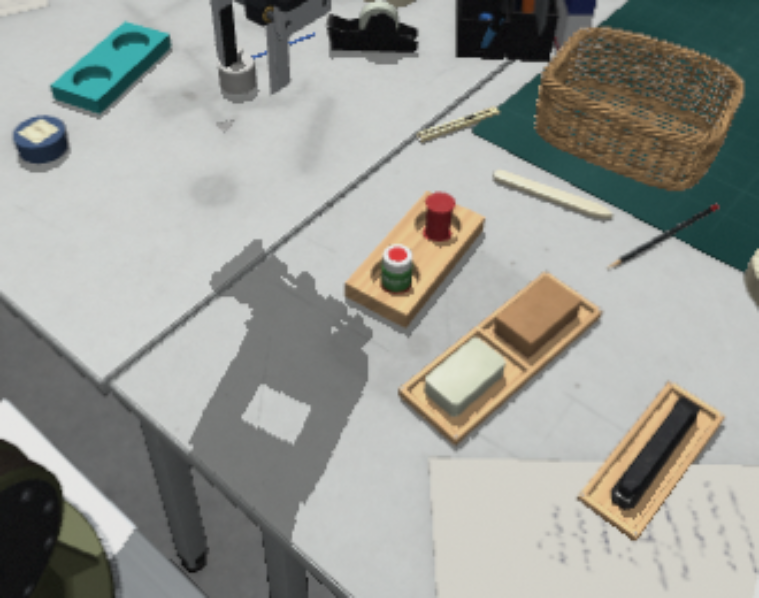

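The crop shows the bobbin (440,215) and paint pot (397,268) upright in separate holes, with tops at about 57 and 55 mm, so both are on the hole floors. The trays are filled, and the weight and tin have not moved.

```bash
python3 -c "
from station import hand_in
print(hand_in())"
```

```text
the job is handed in; nothing more can be done
None
```

The job is handed in at about 37 s: all five things are on the floor of their own bay or hole by the last camera check, placed in the order listed, and the weight and tin did not move.

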